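# Tug the plate chamber's lid, free its bolt if caught, hold the lid open

## Task

Take the lid of the white plate chamber by its blue bow handle and tug it up gently, before touching the red-knobbed bolt in front of it, to learn whether the bolt has caught the lid. If the lid is caught, draw the bolt back by its red knob; if it comes up freely, leave the bolt where it is. Then lift the lid at least half open (45 degrees or more) and finish still holding it there with the gripper, without wrenching at a caught bolt or disturbing the bottle, beaker, tube and tube rack beside the chamber.

Things in the scene. Friction and masses are not known exactly. Their poses are not given: they have to be found in the camera images.
- chamber: white bench chamber, fixed to the bench, 190 (x) x 240 (y) x 85 mm tall without its lid; origin at the centre of its underside on the bench, x axis from its front (bolt side, facing the robot) to its rear (hinge side), z up. A grey bracket 60 mm wide sticks out 77 mm from the middle of the front and carries the bolt; its top and bolt guides reach 109 mm above the bench.
- lid (a joint): opening angle of the lid in rad: 0 shut, 1.2 the end stop. The hinge runs along the chamber's y at the rear top edge; the front of the lid rises. The lid weighs about 0.35 kg and falls shut when let go. A caught bolt stops it after about 0.03 rad of play (4 mm of rise at the handle).
- lid_hinge (a point): point on the lid's hinge axis, middle of the rear edge: 95 mm behind the chamber's origin and 85 mm above the bench. The shut lid's top is 14 mm above this, and so 99 mm above the bench.
- lid_handle (a point): middle of the blue bow handle's grip bar: round, 14 mm thick, 70 mm long overall, running along the chamber's x, gripped across y. It lies 125 mm in front of the hinge axis and 54 mm above it (lid shut: 139 mm above the bench, 40 mm above the lid's top, nothing within 30 mm below the bar). Its axes turn with the lid; the bar can tilt between fingers that stay pointing down as the lid opens.
- latch (a joint): travel of the sliding bolt in m: 0 fully home (towards the lid), 0.018 fully drawn back (towards the chamber's front, -x of the chamber). Its nose lies over the lid's steel strike and catches it below about 0.006; from 0.007 on the lid is free. It starts anywhere from 0 to 0.012 and stays where it is left; it slides with about 2.5 N of friction.
- latch_knob (a point): middle of the top face of the bolt's upright red knob: 16 mm (x) by 12 mm (y) and 33 mm tall, its top 140 mm above the bench, nothing close beside it above 110 mm. Drawn back by moving it along the chamber's -x; it moves with the bolt.
- bottle: clear round bottle with a blue cap, 61 mm across, 138 mm tall; loose, stands beside the chamber; origin at the centre of its underside; leave it alone
- beaker: glass beaker, 54 mm across, 70 mm tall; loose, stands beside the chamber; origin at the centre of its underside; leave it alone
- tube: white tube with a blue cap, 35 mm across, 84 mm tall; loose, stands beside the chamber; origin at the centre of its underside; leave it alone
- rack: blue tube rack, 92 x 196 x 36 mm; loose, stands beside the chamber; origin at the centre of its underside; leave it alone

How it is judged:
By the outcome, as a careful person would: the job done as asked, in the order asked, and still so for the second after the job is handed in, while the arm keeps its last pose, push and grip.
It also fails if it takes over 48 s, if anything falls off the work surface, if the arm or the gripper's body presses on something with over 40 N, if the wrist force passes 120 N, or if a joint passes its speed limit or range.

## Robot

A 6-joint arm with a two-finger parallel gripper is mounted at the origin on a cart in front of the work surface, level with it; the furniture and walls round the work are solid. World frame = base frame: x ahead of the robot, y to its left, z up, the work surface at z = 0. Lengths are in m, angles in rad, forces in N, time in s.
With the tool pointing down it reaches from about 0.375 to 0.975 m from the base axis. Payload 3.8 kg.
Tool frame: the origin (TCP) lies midway between the tips of the shut fingers; the grasp point (between the pads) lies 19 mm behind it; x points along the fingers, y is the direction in which the jaws open and shut, and the axes are right-handed (so a half turn about x gives the same grasp; the last joint's range is limited). The gripper opens to 85 mm and grips with 20 to 120 N. Pads are 22 mm wide; open, the fingers measure 114 mm over their backs; the gripper's body (76 mm by 85 mm) begins 54 mm behind the grasp point. The pads swing forward as they close: fully open they stand 13 mm farther back than shut.
Start: joints at [1.188, 0.264, 1.604, -0, 1.274, -0.037], TCP at [0.229, 0.635, 0.231] pointing down, gripper open.
Joint ranges: [-2.63, 2.63], [-0.94, 2.18], [0.31, 2.57], [-1.31, 4.45], [0, 2.66], [-2.55, 2.55]. Speed limits (rad/s): [2.57, 2.57, 3.14, 3.14, 3.14, 3.14].

## Interface

Orientations are given as a rotation vector (axis times angle).
In Python, from workcell import read_state, read_camera, get_calibration, finish_job gives the robot as it stands. The module is installed in compiled form; this text tells all that it offers.
- The arm moves only by the shell command python3 -m creep 'ROWS' [FORCE]. ROWS is JSON, a list of rows, each a list of 3 entries, a list of its own where there are three numbers: the closure in counts, from 0 (fully open) to 255 (shut), then the shift along the world's x, y, z in mm, then the turn about the world's z in rad. In form: [[hand, [tx, ty, tz], spin], ...]. A call has exactly 8 rows; each row shifts and turns the commanded pose from where the row before left it; what a row does not reach is not made up. A row lasts 1/12 s, in which the tool goes at most 41.7 mm and 7.16 degrees, less where a joint would pass 70% of its speed; a pose out of reach is approached as far as the arm can. A call is refused whole if a number of a shift passes 41.7 or a number of a turn 0.125, either way. A call with a gripper value outside its range is refused whole. The fingers move at their own pace and stop on an object; FORCE is the grip in N (left out, the last holds). Time passes only in rows, so rows that do not move let the fingers close, or fill a call up. It gives the time, the measured TCP pose, the force and the opening at its end, in the units of the state.
- read_state(): the state, without advancing time (a new reading comes with each control period).
- read_camera(name): name is "scene" or "top"; returns (picture, depth): 480x640x3 uint8, blue, green, red; 480x640 float32, m along the optical axis (not along the pixel's ray), 0 where there is no reading.
- get_calibration(name): a dict with "K" (3x3 intrinsics, pixels), "eye" and "orientation" of the camera in the world. Camera axes: x right, y down, z forward; pixel columns grow to the right and rows downward; lengths in m; the calibration is good to about 2 mm. A picture is of the moment at which its call begins. get_calibration takes no time and is no camera call.
- finish_job(): hands the job in, once; it reports no verdict.
The state is a dict: "time": time; "q": joint angles; "joint_vel": joint speeds; "joint_torque": joint torques, N m; "tool_pos": TCP position; "tcp_rot": TCP orientation; "wrist_force": force on the tool from outside, world axes, zero at the start; "torque": the same for the moment, N m; "width": opening from 0.0 (shut) to 1.0 (fully open).
Only numpy, scipy, OpenCV 4.12 (cv2) and the standard library are available. Lean on these libraries where they do the work, as an engineer would, in place of code of your own. Each camera call takes 0.05 s, during which the arm holds its last target.

## Working session

There is one attempt and no reset: what is moved stays moved. The work goes in short steps, Python scripts to look and compute and a shell command to move; the robot and the scene stay as the last step left them, time stands still between calls to the robot, and variables do not carry over. Pictures are saved under pics/ and viewed, and the job is handed in when it is done.

```bash
mkdir -p pics; python3 - <<'E'
from workcell import *
import cv2,numpy as np
print(read_state())
for n in ("scene","top"):
    im,d=read_camera(n); cv2.imwrite(f"pics/{n}0.png",im); np.save(f"pics/{n}0_d.npy",d); np.save(f"pics/{n}0_i.npy",im)
    print(n,get_calibration(n))
E
```

```text
{'time': 0.0, 'q': array([ 1.18807516e+00,  2.64740122e-01,  1.60540458e+00, -2.79872696e-05,
        1.27370646e+00, -3.68750956e-02]), 'joint_vel': array([-0.00166201, -0.00152257,  0.00094604, -0.0013541 ,  0.00048684,
        0.00121424]), 'joint_torque': array([ 3.31015026e-04, -5.15122283e+01, -3.67320013e+01,  2.33948167e-04,
        1.30187921e-02, -1.53498871e-05]), 'tool_pos': array([0.22853491, 0.63433921, 0.22995431]), 'tcp_rot': array([ 0.26964548,  1.55415163, -0.27313856]), 'wrist_force': array([-0.68383201,  0.5144387 ,  0.35429292]), 'torque': array([0.03376251, 0.03037127, 0.0014405 ]), 'width': 1.0025524018328034}
scene {'K': array([[570.38717628,   0.        , 321.86312209],
       [  0.        , 570.38717628, 228.67882166],
       [  0.        ,   0.        ,   1.        ]]), 'eye': array([ 3.58128978e-04, -4.58797154e-01,  8.30506786e-01]), 'orientation': array([-2.18912712,  0.97253765, -0.41888967])}
top {'K': array([[530.43804691,   0.        , 322.66188097],
       [  0.        , 530.43804691, 241.48862221],
       [  0.        ,   0.        ,   1.        ]]), 'eye': array([0.47279032, 0.03522189, 1.06085265]), 'orientation': array([-2.18636161,  2.17554778, -0.10263827])}
```

View pics/scene0.png

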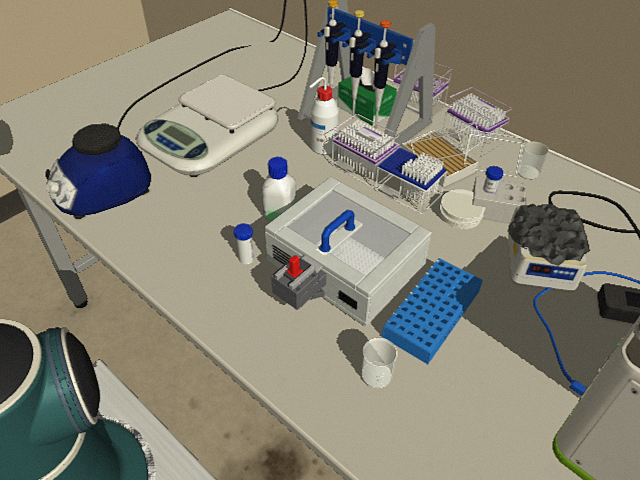

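View pics/top0.png

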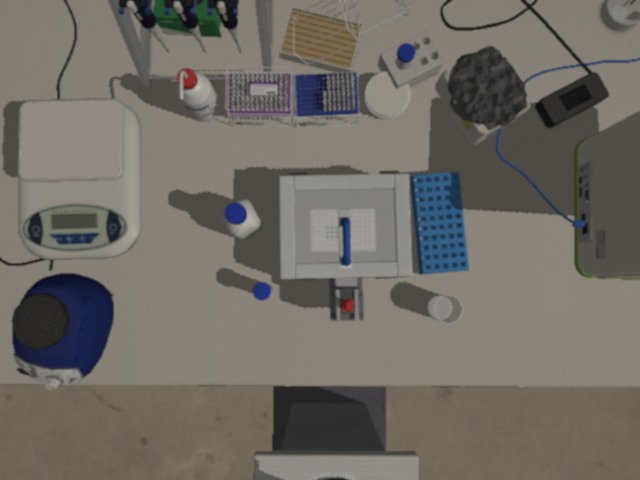

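The top view shows the chamber centred near (345,226). The blue handle spans about (346,220–265), the red knob is at (347,306), the bottle at (240,217), the tube at (262,291), the beaker at (443,307) and the rack at (440,222). Next I'll measure them.

```bash
cat > h.py <<'E'
import cv2,numpy as np
from workcell import *
from scipy.spatial.transform import Rotation as R
def ray(n,uv):
    c=get_calibration(n); M=R.from_rotvec(c["orientation"]).as_matrix()
    uv=np.atleast_2d(uv).astype(float)
    d=np.c_[uv,np.ones(len(uv))]@np.linalg.inv(c["K"]).T
    return np.array(c["eye"]),d@M.T
def plane(n,uv,z):
    e,d=ray(n,uv); return e+d*((z-e[2])/d[:,2])[:,None]
def cloud(n,m,dep):
    v,u=np.nonzero(m&(dep>0)); e,d=ray(n,np.c_[u,v]); return e+d*dep[v,u][:,None]
def masks(im):
    h=cv2.cvtColor(im,cv2.COLOR_BGR2HSV).astype(int); H,S,V=h[...,0],h[...,1],h[...,2]
    return ((H>100)&(H<130)&(S>150)&(V>60)), (((H<8)|(H>172))&(S>150)&(V>60))
def big(m,box):
    z=np.zeros_like(m); x0,y0,x1,y1=box; z[y0:y1,x0:x1]=m[y0:y1,x0:x1]; return z
E
python3 - <<'E'
from h import *
for n,hb,kb in (("top",(325,205,365,280),(325,285,370,325)),("scene",(310,200,365,260),(280,250,310,285))):
    im=np.load(f"pics/{n}0_i.npy");d=np.load(f"pics/{n}0_d.npy")
    b,r=masks(im)
    for nm,m in (("handle",big(b,hb)),("knob",big(r,kb))):
        P=cloud(n,m,d); print(n,nm,m.sum(),"min",P.min(0).round(3),"max",P.max(0).round(3),"med",np.median(P,0).round(4))
        top=P[P[:,2]>np.percentile(P[:,2],98)-0.006]
        print("  top part",top.mean(0).round(4),top.min(0).round(4),top.max(0).round(4))
        if nm=="handle":
            xy=top[:,:2]-top[:,:2].mean(0); w,V=np.linalg.eigh(xy.T@xy); print("  dir",V[:,1],np.degrees(np.arctan2(V[1,1],V[0,1])))
# chamber sides from top depth cloud
d=np.load("pics/top0_d.npy"); m=np.zeros(d.shape,bool); m[160:295,265:425]=1
P=cloud("top",m,d)
L=P[(P[:,2]>0.085)&(P[:,2]<0.108)]
print(len(L), cv2.minAreaRect((L[:,:2]*1000).astype(np.float32)))
E
```

```text
top handle 239 min [ 0.514 -0.018  0.108] max [ 0.594 -0.005  0.151] med [ 0.5531 -0.0121  0.1453]
  top part [ 0.5585 -0.0123  0.1465] [ 0.5219 -0.0174  0.1442] [ 0.5916 -0.0069  0.1509]
  dir [-0.99936892 -0.03552117] -177.96435879850904
top knob 117 min [ 0.433 -0.025  0.107] max [ 0.451 -0.007  0.144] med [ 0.4427 -0.0142  0.1349]
  top part [ 0.4425 -0.0153  0.1403] [ 0.4358 -0.0212  0.1369] [ 0.4496 -0.0107  0.1436]
scene handle 485 min [ 0.511 -0.021  0.09 ] max [0.601 0.012 0.148] med [ 0.5472 -0.0151  0.1355]
  top part [ 0.551  -0.0135  0.1441] [ 0.5163 -0.0189  0.1407] [ 0.587  -0.0075  0.148 ]
  dir [-0.99986719 -0.01629712] -179.06620269854437
scene knob 227 min [ 0.43  -0.025  0.103] max [0.468 0.    0.142] med [ 0.4371 -0.0179  0.1209]
  top part [ 0.4394 -0.0155  0.1383] [ 0.4317 -0.0204  0.1347] [ 0.4474 -0.0101  0.1418]
13586 ((575.0719604492188, 0.3543243408203125), (228.16827392578125, 266.4481201171875), 0.30750951170921326)
```

```bash
python3 - <<'E'
from h import *
s=read_state(); M=R.from_rotvec(s["tcp_rot"]).as_matrix(); print(M.round(3), "jaw az",np.degrees(np.arctan2(M[1,1],M[0,1])))
d=np.load("pics/top0_d.npy")
for nm,(x0,y0,x1,y1) in dict(blue=(5,265,125,395),scale=(5,90,150,265),bottle=(220,195,265,245),tube=(250,280,275,302),beaker=(420,290,465,325),rack=(412,170,470,275),left=(0,90,270,400)).items():
    m=np.zeros(d.shape,bool); m[y0:y1,x0:x1]=1; P=cloud("top",m,d); P=P[P[:,2]>0.02]; print(nm,np.percentile(P,1,axis=0).round(3),np.percentile(P,99,axis=0).round(3))
# bar rows in top view: centreline
im=np.load("pics/top0_i.npy"); b,_=masks(im); m=big(b,(325,205,365,280)); v,u=np.nonzero(m)
Q=plane("top",np.c_[u,v],0.143)
sel=(Q[:,0]>0.53)&(Q[:,0]<0.58); print("bar fit",np.polyfit(Q[sel,0]-0.553,Q[sel,1],1), Q.min(0),Q.max(0))
E
```

```text
[[-0.001  0.339  0.941]
 [-0.002  0.941 -0.339]
 [-1.    -0.002 -0.   ]] jaw az 70.18762664035789
blue [0.295 0.434 0.025] [0.492 0.582 0.144]
scale [0.531 0.39  0.025] [0.826 0.611 0.078]
bottle [0.568 0.148 0.026] [0.633 0.214 0.142]
tube [0.449 0.124 0.03 ] [0.482 0.155 0.089]
beaker [ 0.41  -0.23   0.021] [ 0.46  -0.179  0.074]
rack [ 0.505 -0.25   0.024] [ 0.697 -0.151  0.042]
left [0.305 0.142 0.025] [0.835 0.606 0.143]
bar fit [ 0.03459352 -0.01275217] [ 0.51331828 -0.01749092  0.143     ] [ 0.59356486 -0.0035215   0.143     ]
```

```bash
python3 -m creep '[[0,[13,-27,0],0.016],[0,[13,-27,0],0.016],[0,[13,-27,0],0.016],[0,[13,-27,0],0.016],[0,[13,-27,0],0.016],[0,[13,-27,0],0.016],[0,[13,-27,0],0.016],[0,[13,-27,0],0.016]]' 30
python3 -m creep '[[0,[14,-27,0],0.016],[0,[14,-27,0],0.016],[0,[14,-27,0],0.016],[0,[14,-27,0],0.016],[0,[14,-27,0],0.016],[0,[14,-27,0],0.016],[0,[14,-27,0],0.016],[0,[14,-27,0],0.016]]'
```

```text
time: 0.77
tool_pos: [0.3329, 0.4174, 0.2307]
tcp_rot: [0.17, 1.565, -0.171]
wrist_force: [0.2, -0.5, 1.2]
width: 1.002
time: 1.43
tool_pos: [0.4449, 0.2015, 0.2309]
tcp_rot: [0.07, 1.57, -0.07]
wrist_force: [0.6, 0.0, -0.6]
width: 0.999
```

```bash
python3 -m creep '[[0,[14,-27,0],0.016],[0,[14,-27,0],0.016],[0,[14,-27,0],0.016],[0,[14,-27,0],0.016],[0,[14,-27,0],0.016],[0,[14,-27,0],0.016],[0,[14,-27,0],0.015],[0,[0,0,0],0]]'; python3 -c "
from h import *
s=read_state(); M=R.from_rotvec(s['tcp_rot']).as_matrix(); print(s['tool_pos'],np.degrees(np.arctan2(M[1,1],M[0,1])),M[:,0],s['q'])"
```

```text
time: 2.1
tool_pos: [0.5445, 0.0097, 0.2309]
tcp_rot: [-0.016, 1.57, 0.012]
wrist_force: [0.4, -0.0, -0.1]
width: 0.999
[0.54454869 0.00971863 0.23088666] 91.03937685655046 [ 7.33118920e-04 -2.42592359e-03 -9.99996789e-01] [-0.02635196  0.01708918  1.88434638 -0.00254423  1.23936131 -1.61446274]
```

```bash
python3 -m creep '[[0,[3,-8,0],0.005],[0,[3,-8,0],0],[0,[3,-7,-10],0],[0,[0,0,-15],0],[0,[0,0,-15],0],[0,[0,0,-15],0],[0,[0,0,-5],0],[0,[0,0,0],0]]'; python3 - <<'E'
from h import *
s=read_state(); print(s['tool_pos'],s['wrist_force'])
for n in ("scene","top"):
    im,d=read_camera(n); cv2.imwrite(f"pics/{n}1.png",im)
    cv2.imwrite(f"pics/{n}1c.png",cv2.resize(im[140:340,220:460],None,fx=3,fy=3))
E
```

```text
time: 2.77
tool_pos: [0.5499, -0.0085, 0.1688]
tcp_rot: [-0.021, 1.575, 0.022]
wrist_force: [0.4, 0.9, 0.4]
width: 0.999
[ 0.54992218 -0.00846738  0.16877821] [0.38431423 0.863527   0.40340298]
```

View pics/scene1c.png

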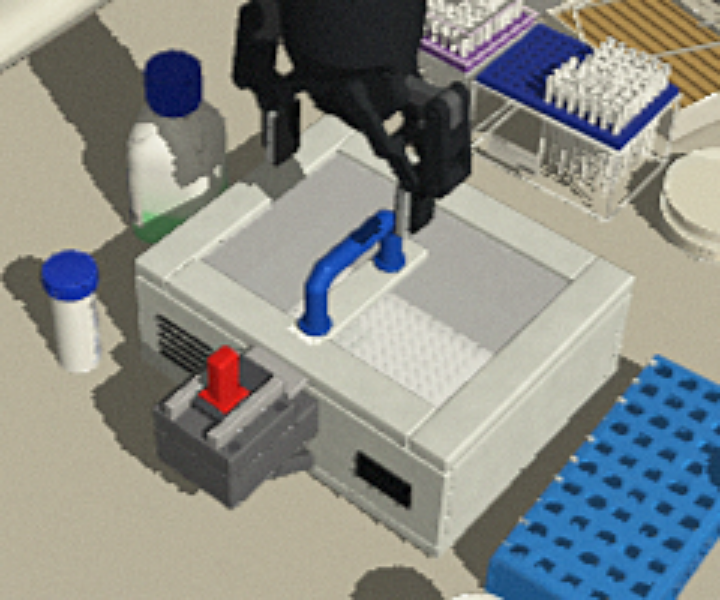

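View pics/top1c.png

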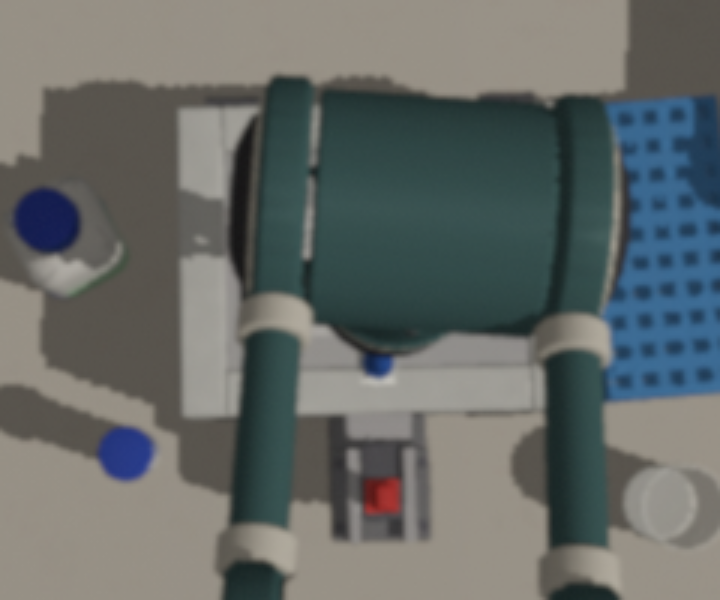

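The scene view shows the fingers straddling the blue bar at about (350,240) in the crop, and the top view shows nothing near the tool. I'll centre on the bar, go down, and close.

```bash
python3 -m creep '[[0,[3,-4,-5],0],[0,[0,0,-10],0],[0,[0,0,-10],0],[0,[0,0,-10],0],[0,[0,0,-10],0],[0,[0,0,-4],0],[0,[0,0,0],0],[0,[0,0,0],0]]'; python3 -c "
from h import *
s=read_state(); print(s['tool_pos'],s['wrist_force'])"
```

```text
time: 3.53
tool_pos: [0.5544, -0.0129, 0.1217]
tcp_rot: [-0.02, 1.572, 0.021]
wrist_force: [0.9, 0.2, 0.7]
width: 0.999
[ 0.55442931 -0.0129431   0.12166864] [0.91917873 0.18034628 0.71172109]
```

```bash
python3 -m creep '[[255,[0,0,-1],0],[255,[0,0,0],0],[255,[0,0,0],0],[255,[0,0,0],0],[255,[0,0,0],0],[255,[0,0,0],0],[255,[0,0,0],0],[255,[0,0,0],0]]' 30;python3 -m creep '[[255,[0,0,0],0],[255,[0,0,0],0],[255,[0,0,0],0],[255,[0,0,0],0],[255,[0,0,0],0],[255,[0,0,0],0],[255,[0,0,0],0],[255,[0,0,0],0]]'
```

```text
time: 4.2
tool_pos: [0.5549, -0.0124, 0.1216]
tcp_rot: [-0.02, 1.57, 0.021]
wrist_force: [-0.7, 2.9, 2.2]
width: 0.148
time: 4.87
tool_pos: [0.5549, -0.0124, 0.1216]
tcp_rot: [-0.02, 1.57, 0.021]
wrist_force: [-1.4, 4.5, 4.3]
width: 0.147
```

```bash
python3 -m creep '[[255,[0,0,1],0],[255,[0,0,0.5],0],[255,[0,0,0.5],0],[255,[0,0,0.5],0],[255,[0,0,0.5],0],[255,[0,0,0],0],[255,[0,0,0],0],[255,[0,0,0],0]]'; python3 -c "
from h import *
s=read_state(); print(s['tool_pos'],s['wrist_force'],s['torque'])"
```

```text
time: 5.53
tool_pos: [0.5554, -0.0125, 0.123]
tcp_rot: [-0.02, 1.569, 0.021]
wrist_force: [4.3, 6.2, -5.8]
width: 0.151
[ 0.55539957 -0.01245372  0.12295055] [ 4.34682072  6.24118545 -5.8020987 ] [ 0.69774491 -0.68206684  0.02379653]
```

```bash
python3 -m creep '[[255,[0,0,0.5],0],[255,[0,0,0.5],0],[255,[0,0,0.5],0],[255,[0,0,0.5],0],[255,[0,0,0],0],[255,[0,0,0],0],[255,[0,0,0],0],[255,[0,0,0],0]]'; python3 -c "
from h import *
s=read_state(); print(s['tool_pos'],s['wrist_force'],s['torque'])"
```

```text
time: 6.2
tool_pos: [0.5562, -0.0125, 0.1249]
tcp_rot: [-0.02, 1.568, 0.021]
wrist_force: [8.4, 5.4, -8.7]
width: 0.152
[ 0.55622126 -0.01246412  0.12489851] [ 8.42131029  5.3636642  -8.68848177] [ 0.75701622 -1.05563073  0.02599747]
```

```bash
python3 -m creep '[[255,[0.5,0,0],0],[255,[0.5,0,0],0],[255,[0.5,0,0],0],[255,[0.5,0,0],0],[255,[0,0,0.5],0],[255,[0,0,0.5],0],[255,[0,0,0],0],[255,[0,0,0],0]]'; python3 -c "
from h import *
s=read_state(); print(s['tool_pos'],s['wrist_force'],s['torque'])"
```

```text
time: 6.87
tool_pos: [0.5564, -0.0124, 0.1254]
tcp_rot: [-0.02, 1.572, 0.021]
wrist_force: [4.1, 4.4, -7.1]
width: 0.148
[ 0.55640269 -0.01242973  0.12537159] [ 4.1290807   4.39524113 -7.11008699] [ 0.71978916 -0.35659675  0.0036572 ]
```

```bash
python3 -m creep '[[255,[0.5,0,0.5],0],[255,[0,0,0.5],0],[255,[0.5,0,0.5],0],[255,[0,0,0],0],[255,[0,0,0],0],[255,[0,0,0],0],[255,[0,0,0],0],[255,[0,0,0],0]]'; python3 -c "
from h import *
s=read_state(); print(s['tool_pos'],s['wrist_force'],s['torque'])"
```

```text
time: 7.53
tool_pos: [0.557, -0.0124, 0.1266]
tcp_rot: [-0.02, 1.573, 0.021]
wrist_force: [3.5, 4.9, -7.6]
width: 0.149
[ 0.55697882 -0.01243228  0.12660056] [ 3.5062573   4.86392033 -7.55093678] [ 0.60823811 -0.24116171 -0.01655647]
```

```bash
python3 -m creep '[[255,[0.3,0,0.5],0],[255,[0.3,0,0.5],0],[255,[0.3,0,0.5],0],[255,[0.3,0,0.5],0],[255,[0,0,0],0],[255,[0,0,0],0],[255,[0,0,0],0],[255,[0,0,0],0]]'; python3 - <<'E'
from h import *
s=read_state(); print(s['tool_pos'],s['wrist_force'],s['torque'])
for n in ("scene",):
    im,d=read_camera(n); cv2.imwrite(f"pics/{n}2.png",im)
    cv2.imwrite(f"pics/{n}2c.png",cv2.resize(im[170:330,240:440],None,fx=4,fy=3.7))
E
```

```text
time: 8.2
tool_pos: [0.5578, -0.0124, 0.1284]
tcp_rot: [-0.02, 1.574, 0.021]
wrist_force: [2.8, 5.3, -6.0]
width: 0.152
[ 0.55777752 -0.01239071  0.12841568] [ 2.84623693  5.25031643 -6.02198658] [ 0.6658376  -0.18573199  0.03205537]
```

View pics/scene2c.png

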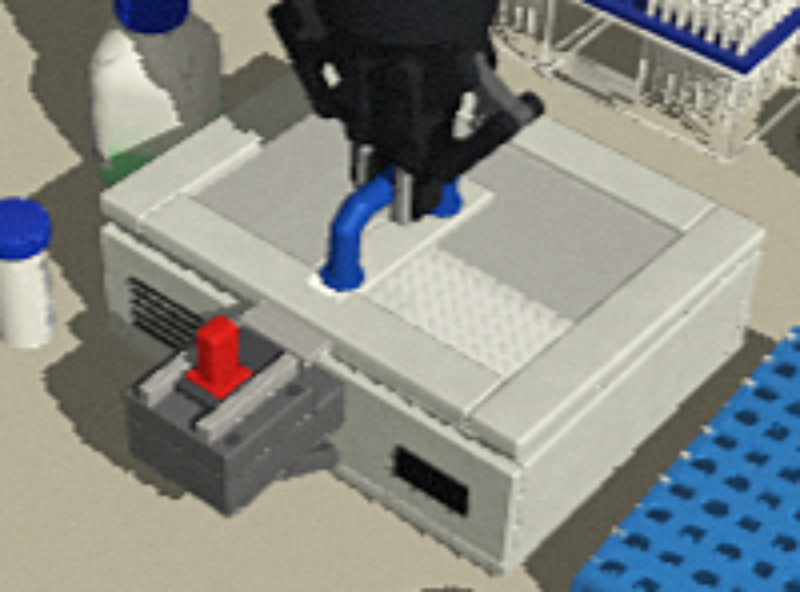

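The scene view shows a gap along the lid's front edge at about (330,350)–(470,430) in the crop. The tool has risen 6.8 mm, past the 4 mm of play, and the force isn't growing. I'll go a little higher to confirm the lid is free.

```bash
python3 -m creep '[[255,[0.4,0,1],0],[255,[0.4,0,1],0],[255,[0.4,0,1],0],[255,[0.4,0,1],0],[255,[0.4,0,1],0],[255,[0,0,0],0],[255,[0,0,0],0],[255,[0,0,0],0]]'; python3 - <<'E'
from h import *
s=read_state(); print(s['tool_pos'],s['wrist_force'],s['torque'])
im,d=read_camera("scene"); cv2.imwrite("pics/scene3c.png",cv2.resize(im[170:330,240:440],None,fx=4,fy=3.7))
E
```

```text
time: 8.92
tool_pos: [0.5602, -0.0123, 0.1335]
tcp_rot: [-0.02, 1.573, 0.021]
wrist_force: [2.9, 5.0, -7.2]
width: 0.147
[ 0.56021115 -0.012296    0.13353842] [ 2.87868117  5.0430928  -7.22111354] [ 0.83236258 -0.3282798  -0.00745733]
```

View pics/scene3c.png

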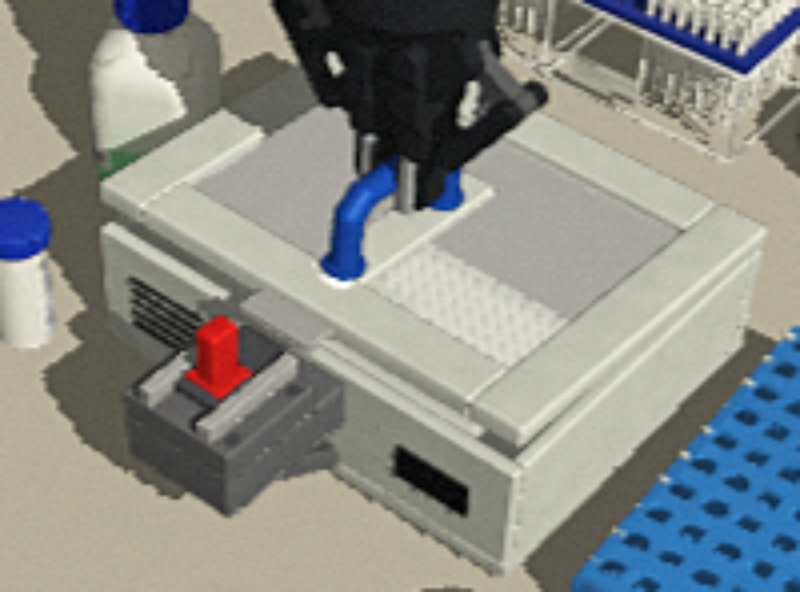

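The lid's front edge has now clearly risen past the bolt, with a visible gap along the whole front. The force stays around 7 N, so the lid is free and the bolt stays put. Next I'll work out the arc increments.

```bash
python3 - <<'E'
import numpy as np
a0=np.arctan2(54,125); r=np.hypot(54,125)
th=np.radians(np.arange(5.6,60,2.0)); p=np.c_[-r*np.cos(a0+th),r*np.sin(a0+th)]
d=np.diff(p,axis=0)
for i,(t,x) in enumerate(zip(np.degrees(th[1:]),d)): print(i,round(t,1),x.round(1),(p[i+1]-p[0]).round(1))
E
```

```text
0 7.6 [2.4 4.1] [2.4 4.1]
1 9.6 [2.5 4. ] [4.9 8.1]
2 11.6 [2.7 3.9] [ 7.5 12.1]
3 13.6 [2.8 3.8] [10.3 15.9]
4 15.6 [2.9 3.7] [13.3 19.7]
5 17.6 [3.1 3.6] [16.3 23.3]
6 19.6 [3.2 3.5] [19.5 26.9]
7 21.6 [3.3 3.4] [22.8 30.3]
8 23.6 [3.4 3.3] [26.2 33.6]
9 25.6 [3.5 3.2] [29.7 36.8]
10 27.6 [3.6 3.1] [33.4 39.8]
11 29.6 [3.7 2.9] [37.1 42.8]
12 31.6 [3.8 2.8] [41.  45.6]
13 33.6 [3.9 2.7] [44.9 48.2]
14 35.6 [4.  2.5] [48.9 50.7]
15 37.6 [4.1 2.4] [53.  53.1]
16 39.6 [4.2 2.2] [57.2 55.3]
17 41.6 [4.3 2.1] [61.5 57.4]
18 43.6 [4.3 1.9] [65.9 59.4]
19 45.6 [4.4 1.8] [70.3 61.2]
20 47.6 [4.5 1.6] [74.7 62.8]
21 49.6 [4.5 1.5] [79.2 64.3]
22 51.6 [4.6 1.3] [83.8 65.6]
23 53.6 [4.6 1.2] [88.4 66.7]
24 55.6 [4.6 1. ] [93.1 67.7]
25 57.6 [4.7 0.8] [97.7 68.5]
26 59.6 [4.7 0.7] [102.5  69.2]
```

```bash
python3 -m creep '[[255,[2.4,0.1,4.1],0],[255,[2.5,0.1,4],0],[255,[2.7,0.1,3.9],0],[255,[2.8,0.1,3.8],0],[255,[2.9,0.1,3.7],0],[255,[3.1,0.1,3.6],0],[255,[3.2,0.1,3.5],0],[255,[0,0,0],0]]'
```

```text
time: 9.63
tool_pos: [0.5802, -0.0118, 0.1619]
tcp_rot: [-0.02, 1.573, 0.021]
wrist_force: [-0.2, 5.6, -6.1]
width: 0.148
```

```bash
python3 -m creep '[[255,[3.3,0.1,3.4],0],[255,[3.4,0.1,3.3],0],[255,[3.5,0.1,3.2],0],[255,[3.6,0.1,3.1],0],[255,[3.7,0.1,2.9],0],[255,[3.8,0.1,2.8],0],[255,[3.9,0.1,2.7],0],[255,[0,0,0],0]]'
```

```text
time: 10.3
tool_pos: [0.6055, -0.0111, 0.1832]
tcp_rot: [-0.02, 1.573, 0.021]
wrist_force: [-1.1, 4.0, -6.7]
width: 0.149
```

```bash
python3 -m creep '[[255,[4,0.1,2.5],0],[255,[4.1,0.1,2.4],0],[255,[4.2,0.1,2.2],0],[255,[4.3,0.1,2.1],0],[255,[4.3,0.1,1.9],0],[255,[0,0,0],0],[255,[0,0,0],0],[255,[0,0,0],0]]'; python3 - <<'E'
from h import *
s=read_state(); print(s['tool_pos'],s['wrist_force'],s['torque'])
im,d=read_camera("scene"); cv2.imwrite("pics/scene4c.png",cv2.resize(im[120:330,210:460],None,fx=3,fy=2.8))
E
```

```text
time: 10.97
tool_pos: [0.6255, -0.0106, 0.1939]
tcp_rot: [-0.02, 1.574, 0.021]
wrist_force: [-1.1, 6.1, -4.8]
width: 0.157
[ 0.62550925 -0.01058452  0.19386249] [-1.09187656  6.05754911 -4.77103232] [ 0.83782041  0.46307986 -0.07798905]
```

View pics/scene4c.png

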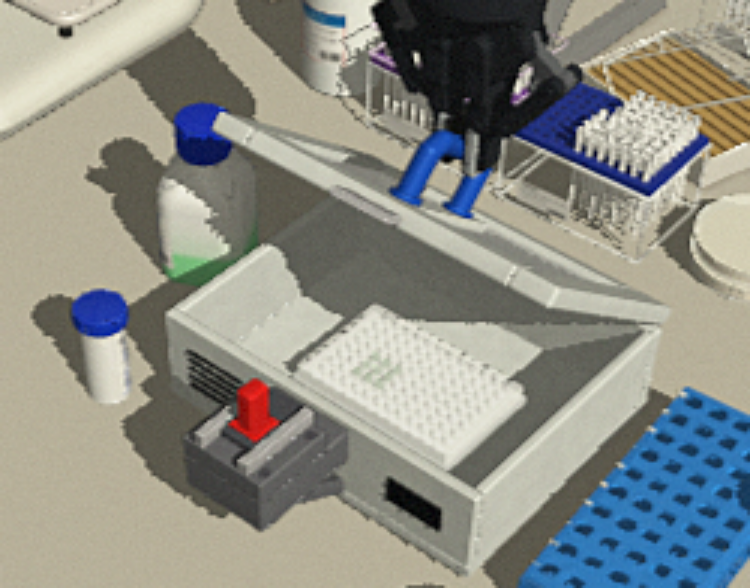

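The picture shows the lid well up, with the bar tilted in the fingers near (440,165) and the bolt and loose items unmoved. I'll carry on to about 57°.

```bash
python3 -m creep '[[255,[4.4,0.1,1.8],0],[255,[4.5,0.1,1.6],0],[255,[4.5,0.1,1.5],0],[255,[4.6,0.1,1.3],0],[255,[4.6,0.1,1.2],0],[255,[4.6,0.1,1],0],[255,[4.7,0.1,0.8],0],[255,[0,0,0],0]]'; python3 -m creep '[[255,[0,0,0],0],[255,[0,0,0],0],[255,[0,0,0],0],[255,[0,0,0],0],[255,[0,0,0],0],[255,[0,0,0],0],[255,[0,0,0],0],[255,[0,0,0],0]]'; python3 - <<'E'
from h import *
s=read_state(); print(s['tool_pos'],s['wrist_force'],s['torque'])
im,d=read_camera("scene"); cv2.imwrite("pics/scene5.png",im); np.save("pics/s5i.npy",im); np.save("pics/s5d.npy",d)
im,d=read_camera("top"); cv2.imwrite("pics/top5.png",im)
E
```

```text
time: 11.68
tool_pos: [0.658, -0.0097, 0.2035]
tcp_rot: [-0.02, 1.574, 0.021]
wrist_force: [-2.6, 5.5, -2.8]
width: 0.151
time: 12.35
tool_pos: [0.6575, -0.0098, 0.2034]
tcp_rot: [-0.02, 1.574, 0.021]
wrist_force: [-2.3, 5.9, -3.4]
width: 0.153
[ 0.65749618 -0.00979412  0.20343062] [-2.30445795  5.9344597  -3.43282568] [ 0.79621059  0.50405242 -0.02500061]
```

View pics/scene5.png

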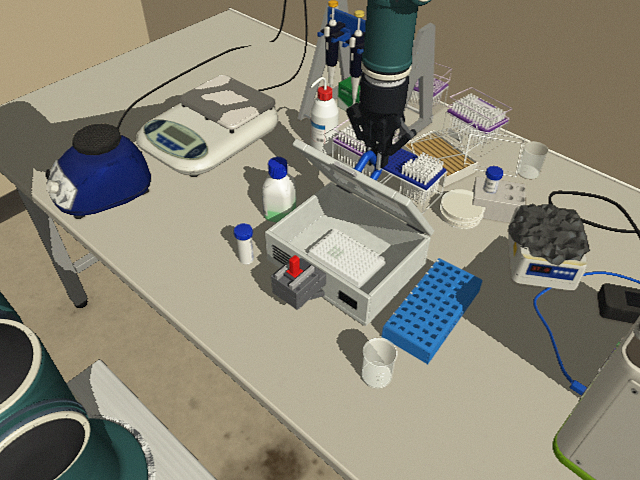

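View pics/top5.png

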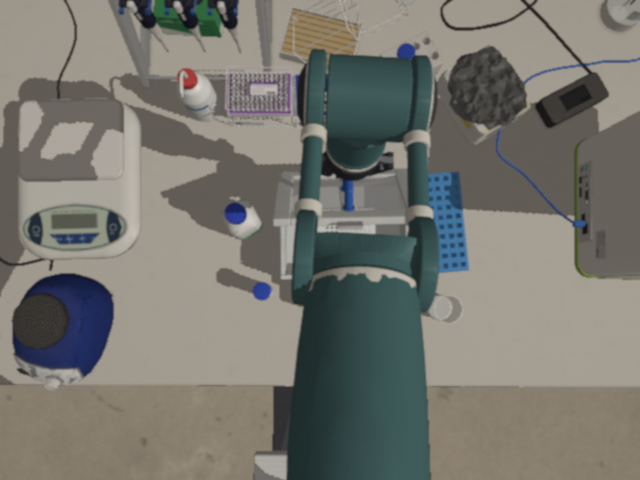

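The scene view shows the lid held wide open, with its left front corner near (298,145). The bolt, tube, beaker, bottle and rack look unmoved in both views. I'll check the lid angle from depth.

```bash
python3 - <<'E'
from h import *
d=np.load("pics/s5d.npy"); im=np.load("pics/s5i.npy")
m=np.zeros(d.shape,np.uint8); cv2.fillPoly(m,[np.array([[300,142],[422,222],[425,236],[300,158]])],1)
P=cloud("scene",m>0,d); P=P[(P[:,2]>0.1)&(P[:,2]<0.33)&(P[:,0]>.5)&(P[:,0]<.72)]
print(len(P),np.percentile(P,[1,50,99],axis=0).round(3))
# underside plane (right inner triangle region too)
m=np.zeros(d.shape,np.uint8); cv2.fillPoly(m,[np.array([[325,185],[345,190],[410,230],[395,232],[330,205]])],1)
P=cloud("scene",m>0,d); P=P[(P[:,2]>0.1)]
c=P.mean(0); w,V=np.linalg.eigh((P-c).T@(P-c)); n=V[:,0]; print(c,n,w,"tilt",np.degrees(np.arccos(abs(n[2]))))
b0,r0=masks(np.load("pics/scene0_i.npy")); b1,r1=masks(im)
for k,bx in dict(knob=(280,250,310,285)).items():
    print(k,[np.mean(np.nonzero(big(q,bx)),axis=1).round(2) for q in (r0,r1)])
for k,bx in dict(tubecap=(230,220,258,240),bottlecap=(265,155,290,180),rack=(380,255,485,365)).items():
    print(k,[np.mean(np.nonzero(big(q,bx)),axis=1).round(2) for q in (b0,b1)])
E
```

```text
1654 [[ 0.567 -0.127  0.103]
 [ 0.622  0.005  0.169]
 [ 0.669  0.103  0.244]]
[nan nan nan] [1. 0. 0.] [0. 0. 0.] tilt 90.0
knob [array([266.34, 294.18]), array([266.33, 294.23])]
tubecap [array([231.45, 242.9 ]), array([231.51, 242.81])]
bottlecap [array([167.53, 277.42]), array([167.6 , 277.44])]
rack [array([310.02, 431.66]), array([310.01, 431.61])]<stdin>:9: RuntimeWarning: Mean of empty slice.
  ret = um.true_divide(
```

The front edge gives about 52–55° and the tool arc gives about 57°. Nothing else has moved by more than 0.1 px. I'll add a few degrees for margin, still well short of the stop at 69°.

```bash
python3 -m creep '[[255,[2.4,0.1,0.3],0],[255,[2.4,0.1,0.3],0],[255,[2.4,0.1,0.2],0],[255,[0,0,0],0],[255,[0,0,0],0],[255,[0,0,0],0],[255,[0,0,0],0],[255,[0,0,0],0]]'; python3 -m creep '[[255,[0,0,0],0],[255,[0,0,0],0],[255,[0,0,0],0],[255,[0,0,0],0],[255,[0,0,0],0],[255,[0,0,0],0],[255,[0,0,0],0],[255,[0,0,0],0]]'; python3 - <<'E'
from h import *
im,d=read_camera("scene"); cv2.imwrite("pics/scene6c.png",cv2.resize(im[110:330,210:460],None,fx=3,fy=2.7))
m=np.zeros(d.shape,np.uint8); m[130:250,285:440]=1
P=cloud("scene",m>0,d)
# lid front rim line: highest points per y-slice left of the gripper
for y in np.arange(-0.11,0.12,0.02):
    Q=P[(abs(P[:,1]-y)<0.006)&(P[:,0]>.53)&(P[:,0]<.70)&(P[:,2]>.1)&(P[:,2]<.27)]
    if len(Q)>10:
        i=np.argmin(Q[:,0]-0.3*Q[:,2]); print(y.round(2),len(Q),Q[i].round(3), Q[:,2].max().round(3))
E
```

```text
time: 13.12
tool_pos: [0.6646, -0.0096, 0.2045]
tcp_rot: [-0.02, 1.574, 0.021]
wrist_force: [-3.9, 4.0, -2.7]
width: 0.15
time: 13.78
tool_pos: [0.6646, -0.0096, 0.2045]
tcp_rot: [-0.02, 1.574, 0.021]
wrist_force: [-3.9, 4.7, -3.2]
width: 0.149
-0.11 182 [ 0.578 -0.11   0.246] 0.251
-0.09 179 [ 0.579 -0.093  0.248] 0.251
-0.07 177 [ 0.577 -0.066  0.246] 0.25
-0.05 219 [ 0.577 -0.047  0.245] 0.27
-0.03 381 [ 0.569 -0.024  0.258] 0.27
-0.01 469 [ 0.569 -0.005  0.26 ] 0.262
0.01 207 [0.569 0.008 0.259] 0.27
0.03 173 [0.574 0.031 0.244] 0.264
0.05 151 [0.576 0.05  0.246] 0.252
0.07 145 [0.574 0.065 0.243] 0.251
0.09 189 [0.574 0.085 0.248] 0.252
0.11 53 [0.574 0.104 0.242] 0.25
```

View pics/scene6c.png

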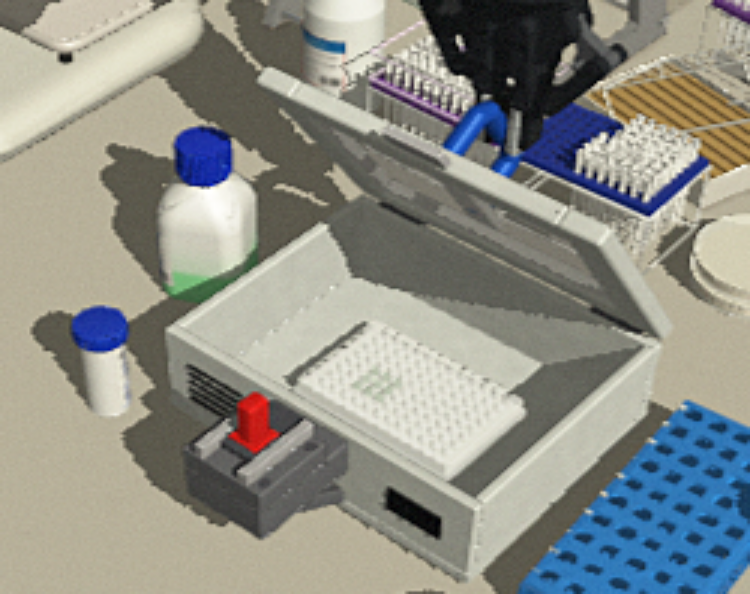

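The lid is open to about 57°, held steady by the bar at about (480,130) in the crop, and the force is low. I'm handing the job in.

```bash
python3 -c "
from workcell import *
print(finish_job())"
```

```text
the job is handed in; nothing more can be done
None
```

I gripped the lid by its blue handle and tugged it up in steps of about 1 mm. It rose well past the 4 mm of play, to about 12 mm, and the downward pull stayed at about 6–9 N. The bolt had not caught the lid, so I never touched it. I then swung the lid up along its arc and handed the job in at about 14 s, still holding the handle with 30 N.

- **Opening angle:** the tool arc and the depth of the lid's front edge put the final opening at roughly 57–60°. Before the last small raise they disagreed slightly: about 57° from the arc and 52–55° from the front edge.
- **Steadiness:** the tool pose did not change over the last 0.7 s, and wrist force was about 7 N.
- **Surroundings:** just before that raise, the knob, tube cap, bottle cap and rack were within 0.1 pixel of their starting places. I checked the beaker only by eye, and it looked unmoved.
- **Failed check:** a plane fit to the underside of the lid returned no points, so I did not use it.

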